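# Mix the settled hull paint and tip it up for inspection

## Robot

A 6-joint arm with a two-finger parallel gripper is mounted at the origin on the work surface. World frame = base frame: x ahead of the robot, y to its left, z up, the work surface at z = 0. Lengths are in m, angles in rad, forces in N, time in s.
With the tool pointing down it reaches from about 0.375 to 0.9 m from the base axis. Payload 3.1 kg.
Tool frame: the origin (TCP) lies at the very end of the fingers, on their centre line; the grasp point (between the pads) lies 19 mm behind it; x points along the fingers, z is the direction in which the jaws open and shut, and the axes are right-handed (so a half turn about x gives the same grasp; the last joint's range is limited). The gripper opens to 85 mm and grips with 20 to 120 N. Pads are 22 mm wide; open, the fingers measure 114 mm over their backs; the gripper's body (76 mm by 85 mm) begins 54 mm behind the grasp point. The pads swing forward as they close: fully open they stand 13 mm farther back than shut.
Start: joints at [1.075, 0.527, 1.433, -0, 1.181, -0.178], TCP at [0.195, 0.594, 0.231] pointing down, gripper open.
Joint ranges: [-3.08, 3.08], [-0.75, 2.2], [0.22, 2.44], [-1.43, 4.57], [0, 2.65], [-2.85, 2.85]. Speed limits (rad/s): [2.79, 2.79, 3.14, 3.14, 3.14, 3.14].

## Interface

Orientations are given as a unit quaternion [x, y, z, w].
In Python, from station import manip, viewer, job gives the robot as it stands.
- The arm moves only by the tool move_arm, never from a script. Its argument "deltas" is one flat list of numbers, 7 for each row, row after row: the finger opening in mm, from 0 to 85.4, then the shift along the tool's x, y, z in mm, then the turn, a rotation vector about the tool's x, y, z in degrees. In form: [jaw, tx, ty, tz, rx, ry, rz, jaw, tx, ty, tz, rx, ry, rz, ...]. A call has 1 to 10 rows; each row shifts and turns the commanded pose from where the row before left it, along the tool's axes as they then stand; what a row does not reach is not made up. A row lasts 1/10 s, in which the tool goes at most 50 mm and 8.59 degrees, less where a joint would pass 70% of its speed; a pose out of reach is approached as far as the arm can. A call is refused whole if a number of a shift passes 50 or a number of a turn 8.59, either way. A call with a gripper value outside its range is refused whole. The fingers move at their own pace and stop on an object; "force" is the grip in N (left out, the last holds). Time passes only in rows, so rows that do not move let the fingers close. It gives the time, the measured TCP pose, the force and the opening at its end, in the units of the state.
- manip.sense(): the state, without advancing time (a new reading comes with each control period).
- viewer.snapshot(name): name is "scene" or "top" or "wrist"; returns a dict with "image" (400x640x3 uint8, red, green, blue), "depth" (400x640 float32, m along the optical axis (not along the pixel's ray), 0 where there is no reading), "fovy" (degrees; the focal length in pixels is half the picture's height over the tangent of half this angle, whatever the lens; pixels are square), "cx", "cy" (the principal point, pixels), "k1" (the pictures are not rectified: a ray, as slopes to the right and down, at radius r is drawn at 1 + k1 r^2 times it, then the intrinsics apply), "R" (3x3) and "t" (3): a world point X has camera coordinates R X + t. Camera axes: x right, y down, z forward; pixel columns grow to the right and rows downward; lengths in m; the calibration is good to about 2 mm. A picture is of the moment at which its call begins.
- job.sign_off(): hands the job in, once; it reports no verdict.
The state is a dict: "t": time; "q": joint angles; "qd": joint speeds; "tau": joint torques, N m; "tcp_pos": TCP position; "tool_rot": TCP orientation; "force": force on the tool from outside, world axes, zero at the start; "ft_torque": the same for the moment, N m; "finger_gap": opening from 0.0 (shut) to 1.0 (fully open).
Only numpy, scipy, OpenCV 4.12 (cv2) and the standard library are available. Lean on these libraries where they do the work, as an engineer would, in place of code of your own. Each camera call takes 0.05 s, during which the arm holds its last target.

## Task

The red hull paint has settled: draw the red dropper bottle up out of the paint rack, set it upright into the rubber cup of the touch mixer and push down until the cup is fully depressed, keeping it fully down for two seconds. Then lift the bottle away and tip it at least 60 degrees out of upright so its floor can be looked at, and finish while still holding it there in the gripper, tipped and still, with the whole bottle at least 20 cm above the desk. Leave the other paints and the other things on the desk where they are.

Things in the scene. Friction and masses are not known exactly. Their poses are not given: they have to be found in the camera images.
- paint_red: the red dropper bottle to handle: 18 ml, rigid, about 25 to 50 g, a red cylinder 26 mm in diameter and 60 mm high with a plain paper band, above it a shoulder and a darker red tapering nozzle cap 16 mm wide; 88 mm high in all. It starts upright in one of the rack's four holes, any of them. Origin: centre of its underside; z runs from the underside to the cap. In the rack the underside is 4 mm above the desk and its lowest 24 mm are inside the rack
- red_cap_tip (a point): the tip of the red bottle's cap, on its axis 88 mm above its underside
- paint_white: bystander: a white dropper bottle, cap likewise, same size and shape as the red one, standing in another hole of the rack; origin: centre of its underside
- paint_navy: bystander: a navy blue dropper bottle, cap likewise, same size and shape as the red one, standing in another hole of the rack; origin: centre of its underside
- paint_ochre: bystander: an ochre yellow dropper bottle, cap likewise, same size and shape as the red one, standing in another hole of the rack; origin: centre of its underside
- rack: the paint rack, plywood, fixed to the desk: 56 mm (its x) by 256 mm (its y) and 28 mm high, a base plate 4 mm thick under a holed top plate. Four holes, 29 mm wide, in one row along its y axis at y = -90, -30, 30 and 90 mm; fingers that close along its x axis pass between the neighbouring bottles. Origin: centre of its underside
- mixer: the touch mixer, fixed to the desk, already switched on: a dented grey steel box 120 mm (its x) by 160 mm (its y) with its top 68 mm above the desk, a black rocker switch and a black knob (both to be left alone, up to 80 mm high) near its +y end, and a black rubber cup on a sprung head. Origin: on the desk straight below the cup's axis (the box reaches from y = -62 to y = 98 mm)
- cup_floor (a point): centre of the cup's flat inner floor, 97 mm above the desk when the cup is up; it goes down with the cup. The floor is 36 mm wide, the cup's mouth 44 mm wide inside and 10 mm above the floor, 52 mm wide outside
- mixer_head (a joint): how far the cup is pressed down, m: 0 up, 0.006 fully down against its stop. A spring pushes it back up: it begins to move at about 4 N and needs about 9 N to be fully down
- poison_bottle: bystander: ribbed blue glass poison bottle with a crack, 50 mm wide and 91 mm high, standing; origin: centre of its underside
- lighthouse: bystander: white porcelain lighthouse model with a chipped foot, 68 mm wide and 137 mm high, standing; origin: centre of its underside
- tweezers: bystander: long brass tweezers lying on the desk, 160 mm long (along x), 12 mm wide, 9 mm high; origin: under the middle
- keel_strip: bystander: walnut keel strip lying on the desk, 210 mm long (along y), 12 mm wide, 8 mm high; origin: centre of its underside
Things that resemble listed ones, but are neither listed nor needed, are in the scene too. There is more than one size of the paint_red; the one meant has the size given above.

How it is judged:
On the way, in this order (a step that is already met when the one before it is completed fails the run):
1. the red bottle is drawn clear of the rack (z of paint_red in the frame of rack above 0.032 m and contact force between paint_red and the fingers above 0.5 N), for 0.1 s.
2. the red bottle, held upright in the cup, presses it fully down for two seconds (1.7 s or more) (value of joint mixer_head above 0.0052 m and horizontal distance between paint_red and cup_floor below 0.009 m and z of paint_red in the frame of cup_floor below 0.004 m and angle between paint_red's own z axis and vertical below 0.25 rad and contact force between paint_red and mixer above 3 N and contact force between paint_red and the fingers above 0.5 N), for 1.7 s.
At the end, for the whole second after the job is handed in: Red bottle gripped, clear of rack and mixer, tipped at least 56 degrees out of upright in any direction, middle of its underside and cap tip both over 200 mm above the desk, still (under 30 mm/s and 0.3 rad/s); the mixer's cup is back up (within 1 mm) (contact force between paint_red and the fingers above 0.5 N and angle between paint_red's own z axis and vertical above 0.98 rad and height (world z) of each of paint_red, red_cap_tip above 0.2 m and contact force between paint_red and mixer below 0.1 N and contact force between paint_red and rack below 0.1 N and value of joint mixer_head below 0.001 m and linear speed of paint_red below 0.03 m/s and angular speed of paint_red below 0.3 rad/s); the arm keeps its last pose, push and grip.
It fails at once if another paint bottle is shifted more than 20 mm or tipped over (distance of any of paint_white, paint_navy, paint_ochre from where it was at the start of the episode above 0.02 m or angle between any of paint_white, paint_navy, paint_ochre's own z axis and vertical above 0.6 rad).
It fails at once if the poison bottle, lighthouse, tweezers or keel strip is shifted more than 20 mm or one of the first two is tipped over (distance of any of poison_bottle, lighthouse, tweezers, keel_strip from where it was at the start of the episode above 0.02 m or angle between any of poison_bottle, lighthouse's own z axis and vertical above 0.5 rad).
It also fails if it takes over 51 s, if anything falls off the work surface, if the arm or the gripper's body presses on something with over 40 N, if the wrist force passes 120 N, or if a joint passes its speed limit or range.

## Working session

There is one attempt and no reset: what is moved stays moved. The work goes in short steps, Python scripts to look and compute and a tool call to move; the robot and the scene stay as the last step left them, time stands still between calls to the robot, and variables do not carry over. Pictures are saved under pics/ and viewed, and the job is handed in when it is done.

Besides the shell and the picture viewer there is one more tool, called by a JSON object that holds its "api" and its "payload", one argument or row to a line. move_arm: Moves the arm, as the interface text tells. Its arguments: {"type":"object","properties":{"deltas":{"type":"array"},"force":{"type":"number"}},"required":["deltas"]}

```bash
mkdir -p pics; ls
cat > h.py <<'E'
import numpy as np, cv2
from station import manip, viewer, job
from scipy.spatial.transform import Rotation as Ro
def snap(n,fn=None):
    s=viewer.snapshot(n)
    if fn: cv2.imwrite('pics/'+fn,s['image'][:,:,::-1])
    return s
def world(s,u,v,z=None,depth=None):
    f=s['image'].shape[0]/2/np.tan(np.radians(s['fovy'])/2)
    K=np.array([[f,0,s['cx']],[0,f,s['cy']],[0,0,1]])
    p=cv2.undistortPoints(np.array([[[u,v]]],float),K,np.array([s['k1'],0,0,0,0.]))[0,0] if s['k1'] else np.array([(u-s['cx'])/f,(v-s['cy'])/f])
    R=np.array(s['R']);t=np.array(s['t']); c=-R.T@t; d=R.T@np.array([p[0],p[1],1])
    if z is not None: return c+d*(z-c[2])/d[2]
    if depth is None: depth=s['depth'][int(round(v)),int(round(u))]
    return c+d*depth
E
python3 - <<'E'
from h import *
for n in ('scene','top','wrist'):
    s=snap(n,n+'0.png'); print(n,s['fovy'],s['k1'],-np.array(s['R']).T@np.array(s['t']))
print(manip.sense())
E
```

```text
pics
scene 49.81504544386239 -0.04605475626169622 [ 0.95458787 -0.45003025  0.71005001]
top 50.1281030751456 0.03400426364551624 [0.37908223 0.00985467 1.08645413]
wrist 71.15712933498013 -0.008002860465852555 [0.12479423 0.61643038 0.37340009]
{'t': 0.15, 'q': array([ 1.07550741e+00,  5.28271301e-01,  1.43362565e+00, -4.23232714e-06,
        1.18140982e+00, -1.78519636e-01]), 'qd': array([-0.00031931, -0.00307834, -0.00347937,  0.00214092, -0.00177215,
       -0.00057012]), 'tau': array([ 2.57964857e-04, -4.42744052e+01, -1.78275883e+01, -2.27069318e-04,
        5.66805684e-03,  2.46210114e-06]), 'tcp_pos': array([0.19440038, 0.59340792, 0.23054133]), 'tool_rot': array([-0.41514437,  0.57314826,  0.41461632,  0.57205727]), 'force': array([-1.20149073,  0.36492298, -0.72413628]), 'ft_torque': array([-0.01447161, -0.03217187,  0.02356341]), 'finger_gap': 1.0029866589519536}
```

View pics/scene0.png

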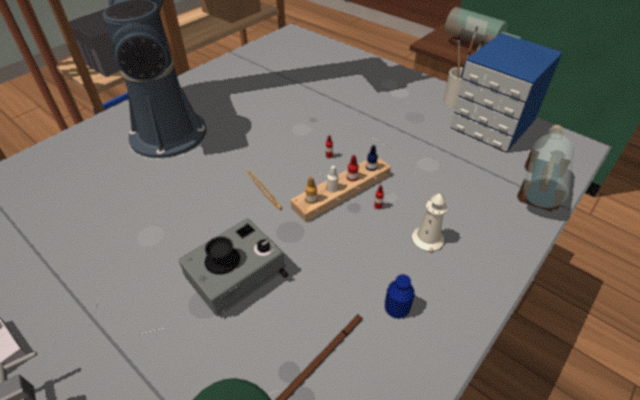

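View pics/top0.png

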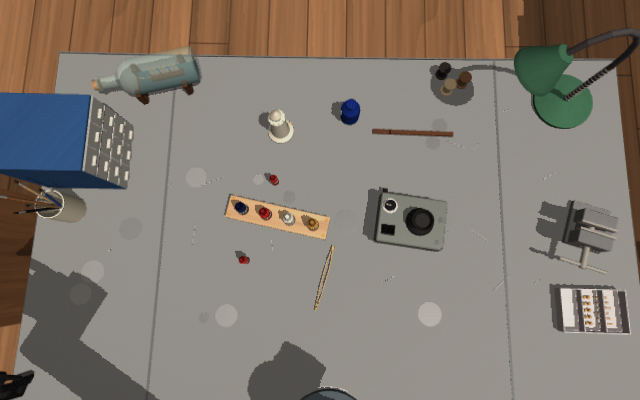

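View pics/wrist0.png

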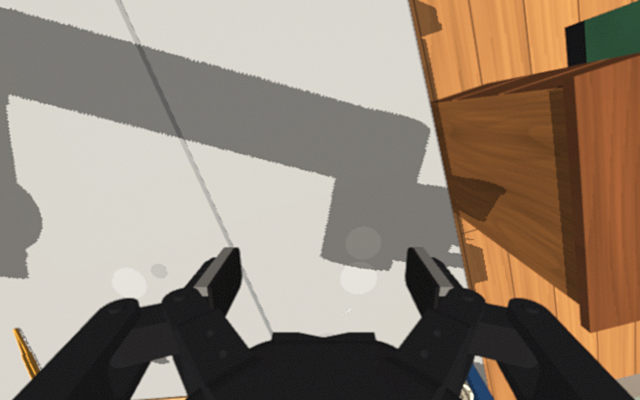

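The scene and top views show the rack with navy (241,208), red (265,213), white (288,218) and ochre (312,223). There are two small stray red bottles at (274,180) and (244,259), and the mixer cup is at (420,221). I'll measure these next.

```bash
cat > m.py <<'E'
from h import *
for n in ('top','scene'):
    s=snap(n); im=s['image']; hsv=cv2.cvtColor(im,cv2.COLOR_RGB2HSV); D=s['depth']
    print(n)
    # red blobs
    m=(((hsv[...,0]<6)|(hsv[...,0]>172))&(hsv[...,1]>170)&(hsv[...,2]>60)).astype(np.uint8)
    k,l,st,c=cv2.connectedComponentsWithStats(m)
    for i in range(1,k):
        if st[i,4]<15: continue
        v,u=np.nonzero(l==i); P=np.array([world(s,a,b) for a,b in zip(u,v) if D[b,a]>0])
        print('red',c[i].round(1),st[i,4],P.mean(0).round(3),'min',P.min(0).round(3),'max',P.max(0).round(3))
    # all points by height
    V,U=np.mgrid[0:400,0:640]
    f=200/np.tan(np.radians(s['fovy'])/2);K=np.array([[f,0,s['cx']],[0,f,s['cy']],[0,0,1]])
    p=cv2.undistortPoints(np.stack([U,V],-1).reshape(-1,1,2).astype(float),K,np.array([s['k1'],0,0,0,0.]))[:,0]
    R=np.array(s['R']);t=np.array(s['t'])
    X=(np.c_[p,np.ones(len(p))]*D.reshape(-1,1)-t)@R; X=X.reshape(400,640,3)
    np.save(n+'X.npy',X)
    reg=(X[...,0]>.3)&(X[...,0]<.75)&(D>0)
    rk=(reg&(X[...,2]>.020)&(X[...,2]<.033)&(hsv[...,0]>5)&(hsv[...,0]<22)&(hsv[...,1]>60)).astype(np.uint8)
    k,l,st,c=cv2.connectedComponentsWithStats(rk); i=1+np.argmax(st[1:,4])
    v,u=np.nonzero(l==i); P=X[v,u]; r=cv2.minAreaRect((P[:,:2]*1000).astype(np.float32)); print('rack',r,np.median(P[:,2]))
    for lo,hi,nm in ((.062,.073,'box'),(.100,.112,'cuprim'),(.093,.100,'floor')):
        mk=(reg&(X[...,2]>lo)&(X[...,2]<hi)&(X[...,1]<.0)&(X[...,1]>-.3)).astype(np.uint8)
        k,l,st,c=cv2.connectedComponentsWithStats(mk)
        if k<2: continue
        i=1+np.argmax(st[1:,4]); v,u=np.nonzero(l==i); P=X[v,u]
        r=cv2.minAreaRect((P[:,:2]*1000).astype(np.float32)); print(nm,len(P),r,np.median(P[:,2]), c[i])
E
python3 m.py
```

```text
top
red [273.  178.4] 41 [0.599 0.148 0.053] min [0.591 0.141 0.042] max [0.609 0.159 0.068]
red [263.8 212.4] 83 [0.511 0.163 0.075] min [0.501 0.153 0.058] max [0.523 0.176 0.095]
red [242.5 259.4] 44 [0.4   0.212 0.054] min [0.394 0.205 0.044] max [0.408 0.222 0.068]
rack ((506.6760559082031, 136.30426025390625), (256.23590087890625, 56.40018844604492), 78.29920959472656) 0.027723122267810242
box 2578 ((499.407958984375, -189.099365234375), (159.76791381835938, 119.82518768310547), 82.55133819580078) 0.06740496343813315 [410.70558573 221.38207913]
cuprim 151 ((497.7997131347656, -207.01272583007812), (48.82421875, 48.42891311645508), 2.2131011486053467) 0.10550821058669128 [423.30463576 219.18543046]
floor 222 ((497.8372497558594, -208.67689514160156), (39.32785415649414, 37.68445587158203), 89.37763977050781) 0.09681799176412392 [422.05405405 220.09009009]
scene
red [328.8 142.6] 32 [0.403 0.209 0.049] min [0.398 0.203 0.038] max [0.408 0.213 0.064]
red [328.9 154.6] 19 [0.404 0.208 0.012] min [0.398 0.203 0.004] max [0.408 0.213 0.018]
red [352.8 166. ] 92 [0.517 0.158 0.069] min [0.508 0.15  0.052] max [0.524 0.168 0.092]
red [379.5 193.1] 44 [0.604 0.144 0.049] min [0.597 0.138 0.039] max [0.609 0.149 0.066]
red [378.2 205.5] 21 [0.606 0.143 0.011] min [0.601 0.139 0.004] max [0.609 0.15  0.018]
rack ((505.59161376953125, 135.60745239257812), (258.5696716308594, 58.62785720825195), 78.3268051147461) 0.028977251163300945
box 3188 ((500.0231628417969, -190.65478515625), (160.85484313964844, 121.59789276123047), 82.41435241699219) 0.06856343731388323 [230.13174404 261.32057716]
cuprim 273 ((497.48114013671875, -207.25254821777344), (49.858978271484375, 51.472442626953125), 50.41500473022461) 0.10651399140223351 [218.73260073 246.51648352]
floor 268 ((493.67205810546875, -205.7960205078125), (36.78547286987305, 36.83816909790039), 12.361198425292969) 0.09803609935676019 [219.01492537 248.35074627]
```

```bash
cat > go.py <<'E'
from h import *
def plan(target,zdir=None,xdir=(0,0,-1)):
    s=manip.sense(); R=Ro.from_quat(s['tool_rot']); p=np.array(s['tcp_pos'])
    x=np.array(xdir,float);x/=np.linalg.norm(x)
    z=R.as_matrix()[:,2] if zdir is None else np.array(zdir,float)
    if z@R.as_matrix()[:,2]<0 and zdir is not None: z=-z
    z=z-x*(z@x); z/=np.linalg.norm(z); y=np.cross(z,x)
    T=Ro.from_matrix(np.c_[x,y,z])
    print('t',round(s['t'],2),'tcp',p.round(4),'gap',round(s['finger_gap']*85.4,1),'F',np.array(s['force']).round(1),'q',np.array(s['q']).round(2))
    print('R\n',R.as_matrix().round(3))
    print('shift tool mm',(R.inv().apply(np.array(target)-p)*1000).round(1),'shift in target axes',(T.inv().apply(np.array(target)-p)*1000).round(1),'rotvec deg',np.degrees((R.inv()*T).as_rotvec()).round(2))
E
python3 -c "
from go import *
a=np.radians(78.3)
plan((.5120,.1650,.18),(np.sin(a),-np.cos(a),0))"
```

```text
t 0.25 tcp [0.1945 0.5936 0.2309] gap 85.2 F [ 0.3 -0.4  0.6] q [ 1.08  0.53  1.43  0.    1.18 -0.18]
R
 [[-0.    -0.95   0.312]
 [-0.001  0.312  0.95 ]
 [-1.     0.    -0.001]]
shift tool mm [  51.1 -435.2 -308.3] shift in target axes [  50.9 -355.3  397.8] rotvec deg [ 8.355e+01 -5.000e-02  3.000e-02]
```

{"api": "move_arm", "payload": {
  "deltas": [85,0,-29,-20.5,0,0,0,85,0,-29,-20.5,0,0,0,85,0,-29,-20.5,0,0,0,85,0,-29,-20.5,0,0,0,85,0,-29,-20.5,0,0,0,85,0,-29,-20.5,0,0,0,85,0,-29,-20.5,0,0,0,85,0,-29,-20.5,0,0,0,85,0,-29,-20.5,0,0,0,85,0,-29,-20.5,0,0,0],
  "force": 70
}}

```text
t: 1.25
tcp_pos: [0.4071, 0.3075, 0.2314]
tool_rot: [-0.415, 0.573, 0.415, 0.573]
force: [-0.6, 0.5, 0.3]
finger_gap: 0.991
```

{"api": "move_arm", "payload": {
  "deltas": [85,0,-29,-20.5,0,0,0,85,0,-29,-20.5,0,0,0,85,0,-29,-20.5,0,0,0,85,0,-29,-20.5,0,0,0,85,0,-29,-20.5,0,0,0,70,0,0,0,8.5,0,0,70,0,0,0,8.5,0,0,70,0,0,0,8.5,0,0,70,0,0,0,8.5,0,0,70,0,0,0,8.5,0,0]
}}

```text
t: 2.25
tcp_pos: [0.5122, 0.1661, 0.2312]
tool_rot: [-0.177, 0.685, 0.177, 0.685]
force: [0.6, 0.4, -0.1]
finger_gap: 0.819
```

{"api": "move_arm", "payload": {
  "deltas": [70,0,0,0,8.5,0,0,70,0,0,0,8.5,0,0,70,0,0,0,8.5,0,0,70,0,0,0,8.5,0,0,70,0,0,0,7,0,0,70,0,0,0,0,0,0,70,0,0,0,0,0,0]
}}

```text
t: 2.95
tcp_pos: [0.5122, 0.1662, 0.2313]
tool_rot: [0.071, 0.704, -0.071, 0.704]
force: [-0.5, -0.2, 0.5]
finger_gap: 0.822
```

```bash
python3 -c "
from go import *
a=np.radians(78.3)
plan((.5120,.1650,.18),(np.sin(a),-np.cos(a),0))
snap('wrist','w1.png')"; python3 m.py | grep red
```

```text
t 2.95 tcp [0.5122 0.1662 0.2313] gap 70.2 F [-0.5 -0.2  0.5] q [ 0.11  0.41  1.65 -0.    1.08  0.31]
R
 [[-0.     0.199  0.98 ]
 [-0.     0.98  -0.199]
 [-1.    -0.    -0.   ]]
shift tool mm [51.3 -1.2  0.1] shift in target axes [51.3 -1.2  0.1] rotvec deg [ 0.2 -0.   0. ]
red [272.9 178.4] 42 [0.599 0.148 0.054] min [0.592 0.141 0.043] max [0.609 0.156 0.068]
red [263.8 212.4] 85 [0.511 0.163 0.075] min [0.501 0.153 0.057] max [0.523 0.177 0.094]
red [328.9 142.6] 32 [0.403 0.209 0.049] min [0.399 0.204 0.039] max [0.408 0.215 0.066]
red [328.9 154.6] 19 [0.404 0.208 0.012] min [0.4   0.204 0.007] max [0.408 0.215 0.019]
red [352.8 166.2] 93 [0.517 0.158 0.069] min [0.508 0.15  0.053] max [0.524 0.166 0.093]
red [379.4 193.1] 44 [0.604 0.144 0.049] min [0.599 0.138 0.038] max [0.609 0.149 0.066]
red [378.3 205.4] 22 [0.606 0.143 0.012] min [0.602 0.138 0.006] max [0.609 0.149 0.019]
```

View pics/w1.png

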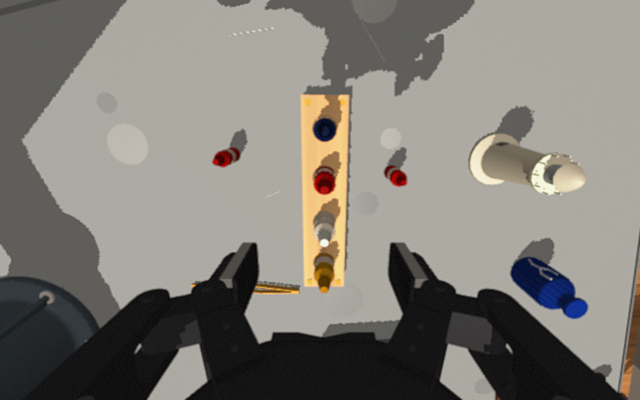

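The wrist view shows the red cap at (324,187), under the jaw mid-line (~col 322), and the rack running along the finger plane. I'm descending now.

{"api": "move_arm", "payload": {
  "deltas": [70,25,-1.2,0,0.2,0,0,70,25,0,0,0,0,0,70,25,0,0,0,0,0,70,25,0,0,0,0,0,70,25,0,0,0,0,0,70,20,0,0,0,0,0,70,20,0,0,0,0,0,70,20,0,0,0,0,0,70,10,0,0,0,0,0,70,0,0,0,0,0,0]
}}

```text
t: 4.1
tcp_pos: [0.5112, 0.1649, 0.0351]
tool_rot: [0.073, 0.704, -0.073, 0.702]
force: [-0.2, -0.1, 0.5]
finger_gap: 0.819
```

```bash
python3 -c "
from go import *
a=np.radians(78.3)
plan((.5120,.1650,.036),(np.sin(a),-np.cos(a),0))
snap('wrist','w2.png');snap('scene','s2.png')"
```

```text
t 4.1 tcp [0.5112 0.1649 0.0351] gap 70.0 F [-0.2 -0.1  0.5] q [ 0.1   0.72  1.79 -0.    0.63  0.31]
R
 [[-0.003  0.205  0.979]
 [-0.     0.979 -0.205]
 [-1.    -0.001 -0.003]]
shift tool mm [-0.9  0.3  0.8] shift in target axes [-0.9  0.3  0.8] rotvec deg [-0.13 -0.15  0.05]
```

View pics/w2.png

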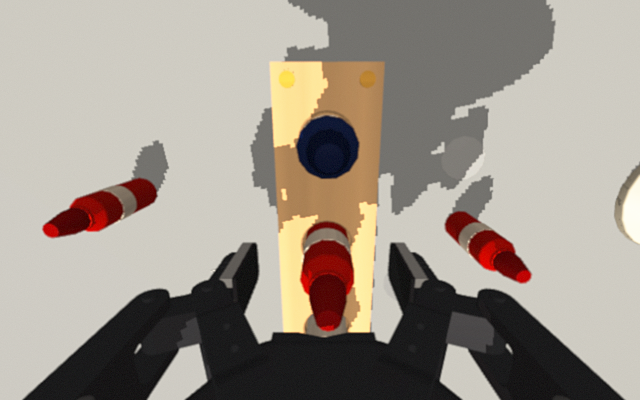

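View pics/s2.png

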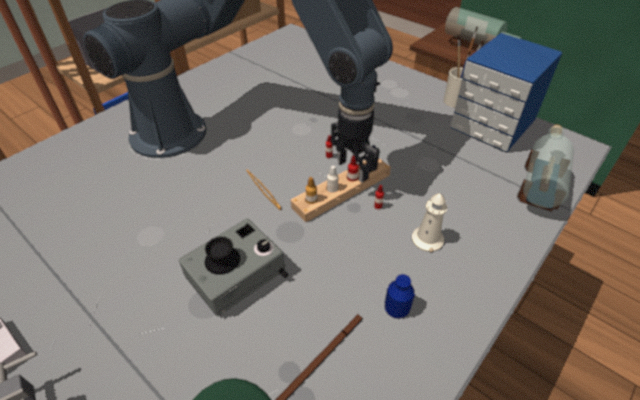

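The wrist view shows the red bottle (327,265) between the open pads (cols 258 and 388), roughly centred. Closing the jaws.

{"api": "move_arm", "payload": {
  "deltas": [60,-1,0,1,0,0,0,45,0,0,0,0,0,0,35,0,0,0,0,0,0,28,0,0,0,0,0,0,20,0,0,0,0,0,0,15,0,0,0,0,0,0,15,0,0,0,0,0,0],
  "force": 70
}}

```text
t: 4.9
tcp_pos: [0.5132, 0.1649, 0.038]
tool_rot: [0.073, 0.703, -0.073, 0.704]
force: [-0.7, -0.2, 5.2]
finger_gap: 0.285
```

```bash
python3 -c "
from go import *
plan((.5120,.1650,.036))
snap('wrist','w3.png')"
```

```text
t 4.9 tcp [0.5132 0.1649 0.038 ] gap 24.4 F [-0.7 -0.2  5.2] q [0.1  0.72 1.79 0.   0.64 0.31]
R
 [[ 0.001  0.205  0.979]
 [ 0.     0.979 -0.205]
 [-1.     0.     0.001]]
shift tool mm [ 2.  -0.1 -1.2] shift in target axes [ 2.  -0.1 -1.2] rotvec deg [ 0.    0.04 -0.01]
```

View pics/w3.png

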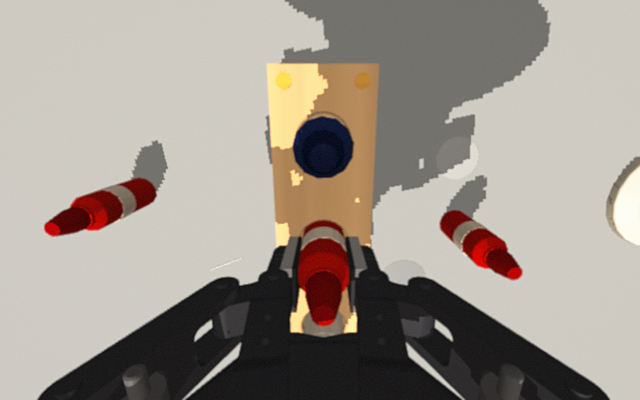

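The wrist view shows the pads clamped on the red body at (322,270), with the gap at 24 mm. Lifting.

{"api": "move_arm", "payload": {
  "deltas": [15,-3,0,0,0,0,0,15,-5,0,0,0,0,0,15,-8,0,0,0,0,0,15,-12,0,0,0,0,0,15,-18,0,0,0,0,0,15,-20,0,0,0,0,0,15,-25,0,0,0,0,0,15,-25,0,0,0,0,0,15,-25,0,0,0,0,0,15,-25,0,0,0,0,0]
}}

```text
t: 5.95
tcp_pos: [0.5127, 0.1648, 0.2053]
tool_rot: [0.073, 0.703, -0.073, 0.704]
force: [0.9, 0.2, -0.5]
finger_gap: 0.283
```

{"api": "move_arm", "payload": {
  "deltas": [15,-10,0,0,0,0,0,15,-5,0,0,0,0,0,15,0,0,0,0,0,0]
}}

```text
t: 6.25
tcp_pos: [0.5128, 0.1648, 0.2186]
tool_rot: [0.073, 0.703, -0.073, 0.703]
force: [0.8, 0.4, -0.5]
finger_gap: 0.279
```

```bash
python3 -c "
from go import *
plan((.4973,-.2073,.22))
snap('wrist','w4.png');snap('scene','s4.png')"; python3 m.py | grep -v stray
```

```text
t 6.25 tcp [0.5128 0.1648 0.2186] gap 23.8 F [ 0.8  0.4 -0.5] q [0.1  0.43 1.66 0.   1.05 0.31]
R
 [[ 0.     0.205  0.979]
 [ 0.     0.979 -0.205]
 [-1.     0.     0.   ]]
shift tool mm [  -1.5 -367.3   61.2] shift in target axes [  -1.4 -367.3   61.2] rotvec deg [ 0.    0.02 -0.01]
top
red [272.9 178.4] 42 [0.599 0.148 0.054] min [0.591 0.141 0.044] max [0.609 0.156 0.067]
rack ((498.69482421875, 97.59931182861328), (177.16871643066406, 56.23808288574219), 78.29596710205078) 0.027555901762961375
box 2588 ((499.334228515625, -188.85137939453125), (159.18516540527344, 119.59916687011719), 82.2940444946289) 0.06748209752993295 [410.90919629 221.59080371]
cuprim 145 ((497.79522705078125, -206.82977294921875), (48.562808990478516, 49.3239631652832), 87.73534393310547) 0.10521444085792049 [423.35172414 219.64137931]
floor 225 ((497.8372802734375, -207.789306640625), (37.96784591674805, 40.14028549194336), 78.90840911865234) 0.09685157995442496 [421.96888889 219.88      ]
scene
red [353.5  96.4] 100 [0.511 0.155 0.249] min [0.497 0.147 0.231] max [0.524 0.165 0.281]
red [355.2 118.7] 84 [0
[... 323 characters left out ...]
49 0.064]
red [378.  205.6] 19 [0.606 0.142 0.012] min [0.601 0.137 0.005] max [0.609 0.147 0.019]
rack ((505.5961608886719, 135.3845977783203), (258.69580078125, 58.099769592285156), 78.57394409179688) 0.028887748130932738
box 3194 ((500.0338134765625, -190.6876678466797), (160.41244506835938, 122.66786193847656), 82.55500030517578) 0.0686007434858919 [230.04477145 261.24076393]
cuprim 275 ((497.3466491699219, -207.82080078125), (50.074092864990234, 50.50956726074219), 39.6856803894043) 0.10635142009416168 [218.61090909 246.48      ]
floor 264 ((494.3935852050781, -206.55499267578125), (38.58169174194336, 35.66299819946289), 41.46375274658203) 0.09795488382176001 [219.15909091 248.38636364]
```

View pics/w4.png

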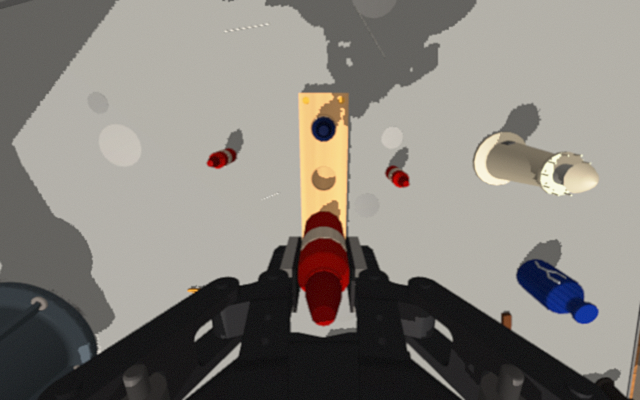

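View pics/s4.png

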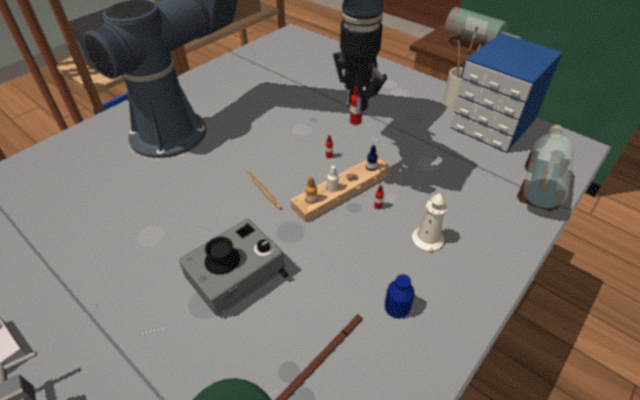

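The bottle is out of the rack and held upright: in the scene view it hangs at (355,105), with the underside about 187 mm up. Carrying it over the cup.

{"api": "move_arm", "payload": {
  "deltas": [15,0,-12,2,0,0,0,15,0,-25,4,0,0,0,15,0,-30,5,0,0,0,15,0,-30,5,0,0,0,15,0,-30,5,0,0,0,15,0,-30,5,0,0,0,15,0,-30,5,0,0,0,15,0,-30,5,0,0,0,15,0,-30,5,0,0,0,15,0,-30,5,0,0,0]
}}

```text
t: 7.45
tcp_pos: [0.5002, -0.1176, 0.2178]
tool_rot: [0.073, 0.704, -0.073, 0.703]
force: [0.5, 0.2, -0.6]
finger_gap: 0.281
```

{"api": "move_arm", "payload": {
  "deltas": [15,0,-30,5,0,0,0,15,0,-30,5,0,0,0,15,0,-20,5,0,0,0,15,0,-10,5,0,0,0,15,0,0,0,0,0,0,15,0,0,0,0,0,0]
}}

```text
t: 8.05
tcp_pos: [0.5017, -0.2073, 0.2179]
tool_rot: [0.073, 0.704, -0.073, 0.703]
force: [-1.0, 0.0, -0.5]
finger_gap: 0.276
```

```bash
python3 -c "
from go import *
plan((.4973,-.2073,.142))
snap('top','t5.png');snap('scene','s5.png')"; python3 m.py | grep red
```

```text
t 8.05 tcp [ 0.5017 -0.2073  0.2179] gap 23.5 F [-1.   0.  -0.5] q [-0.6   0.44  1.65  0.    1.06 -0.39]
R
 [[-0.001  0.205  0.979]
 [ 0.001  0.979 -0.205]
 [-1.     0.001 -0.001]]
shift tool mm [75.9 -1.  -4.2] shift in target axes [75.9 -0.9 -4.3] rotvec deg [-0.   -0.08 -0.06]
red [272.9 178.3] 43 [0.599 0.148 0.053] min [0.591 0.141 0.041] max [0.609 0.157 0.068]
red [241.4 258.4] 25 [0.402 0.214 0.057] min [0.396 0.207 0.045] max [0.408 0.222 0.07 ]
red [328.8 142.1] 40 [0.402 0.21  0.049] min [0.395 0.204 0.039] max [0.408 0.22  0.066]
red [329.  154.3] 18 [0.404 0.209 0.012] min [0.4   0.204 0.007] max [0.406 0.215 0.018]
red [379.2 192.6] 61 [0.603 0.144 0.05 ] min [0.597 0.138 0.038] max [0.61  0.155 0.069]
red [199.8 195.2] 33 [ 0.501 -0.217  0.246] min [ 0.488 -0.223  0.234] max [ 0.516 -0.212  0.267]
red [377.6 205.6] 26 [0.604 0.143 0.011] min [0.599 0.139 0.002] max [0.609 0.149 0.018]
red [212.2 216.6] 114 [ 0.511 -0.212  0.2  ] min [ 0.503 -0.219  0.188] max [ 0.516 -0.201  0.21 ]
```

View pics/s5.png

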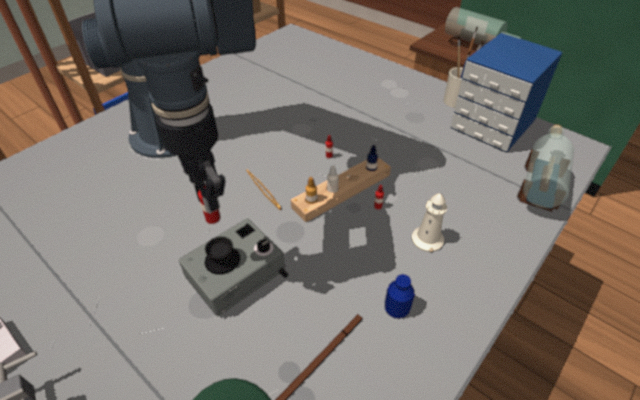

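The bottle hangs at (212,216) in the scene view, above the cup at (220,247). I'm correcting about 4 mm and descending.

{"api": "move_arm", "payload": {
  "deltas": [15,5,-1,-4.2,0,0,0,15,15,0,0,0,0,0,15,18,0,0,0,0,0,15,16,0,0,0,0,0,15,12,0,0,0,0,0,15,8,0,0,0,0,0,15,2,0,0,0,0,0,15,0,0,0,0,0,0]
}}

```text
t: 9.05
tcp_pos: [0.4979, -0.208, 0.1422]
tool_rot: [0.073, 0.703, -0.073, 0.703]
force: [0.5, -0.7, 0.3]
finger_gap: 0.281
```

```bash
python3 -c "
from go import *
plan((.4973,-.2073,.130))
s=snap('scene');cv2.imwrite('pics/s6.png',cv2.resize(s['image'][180:300,140:320,::-1],None,fx=4,fy=4))"; python3 m.py | grep red
```

```text
t 9.05 tcp [ 0.4979 -0.208   0.1422] gap 24.0 F [ 0.5 -0.7  0.3] q [-0.6   0.54  1.73 -0.    0.87 -0.4 ]
R
 [[-0.     0.205  0.979]
 [ 0.     0.979 -0.205]
 [-1.     0.    -0.   ]]
shift tool mm [12.2  0.6 -0.8] shift in target axes [12.2  0.6 -0.8] rotvec deg [-0.   -0.01 -0.  ]
red [272.9 178.4] 42 [0.599 0.148 0.054] min [0.592 0.141 0.043] max [0.609 0.156 0.069]
red [242.5 259.2] 44 [0.4   0.212 0.054] min [0.394 0.205 0.043] max [0.408 0.222 0.068]
red [328.6 142.3] 41 [0.402 0.209 0.049] min [0.396 0.204 0.038] max [0.409 0.216 0.063]
red [328.9 154.4] 19 [0.404 0.208 0.012] min [0.399 0.203 0.006] max [0.408 0.215 0.018]
red [379.3 192.5] 61 [0.604 0.144 0.05 ] min [0.595 0.138 0.037] max [0.609 0.151 0.067]
red [377.9 205.6] 27 [0.605 0.142 0.011] min [0.598 0.138 0.004] max [0.61  0.148 0.02 ]
red [207.  226.2] 31 [ 0.498 -0.219  0.172] min [ 0.484 -0.225  0.162] max [ 0.516 -0.213  0.196]
red [218.1 246.3] 131 [ 0.505 -0.213  0.12 ] min [ 0.477 -0.221  0.097] max [ 0.513 -0.201  0.137]
```

View pics/s6.png

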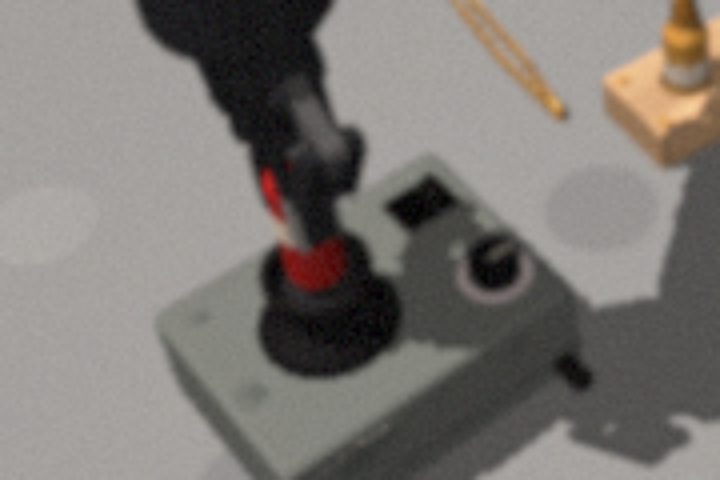

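The crop shows the red bottle's lower end entering the cup mouth, about centred at crop (313,270). Pressing in small steps.

{"api": "move_arm", "payload": {
  "deltas": [15,4,0.5,-0.5,0,0,0,15,4,0,0,0,0,0,15,2,0,0,0,0,0,15,2,0,0,0,0,0,15,1,0,0,0,0,0,15,0,0,0,0,0,0]
}}

```text
t: 9.8
tcp_pos: [0.4973, -0.2074, 0.1295]
tool_rot: [0.073, 0.703, -0.073, 0.703]
force: [-1.5, 0.8, 3.6]
finger_gap: 0.279
```

{"api": "move_arm", "payload": {
  "deltas": [15,1,0,0,0,0,0,15,1,0,0,0,0,0,15,1,0,0,0,0,0,15,0,0,0,0,0,0]
}}

```text
t: 10.2
tcp_pos: [0.4973, -0.2074, 0.1266]
tool_rot: [0.073, 0.703, -0.073, 0.703]
force: [-2.0, 0.4, 6.2]
finger_gap: 0.278
```

{"api": "move_arm", "payload": {
  "deltas": [15,1,0,0,0,0,0,15,1,0,0,0,0,0,15,1,0,0,0,0,0,15,0,0,0,0,0,0]
}}

```text
t: 10.6
tcp_pos: [0.4974, -0.2075, 0.125]
tool_rot: [0.073, 0.703, -0.073, 0.703]
force: [-3.6, 1.4, 14.8]
finger_gap: 0.282
```

{"api": "move_arm", "payload": {
  "deltas": [15,0.5,0,0,0,0,0,15,0.5,0,0,0,0,0,15,0,0,0,0,0,0]
}}

```text
t: 10.9
tcp_pos: [0.4974, -0.2075, 0.1249]
tool_rot: [0.073, 0.703, -0.073, 0.704]
force: [-4.4, 2.8, 21.0]
finger_gap: 0.278
```

The cup is on its stop: force has risen to 21 N and the TCP no longer moves. Holding, and checking with a picture.

{"api": "move_arm", "payload": {
  "deltas": [15,0,0,0,0,0,0,15,0,0,0,0,0,0,15,0,0,0,0,0,0,15,0,0,0,0,0,0,15,0,0,0,0,0,0,15,0,0,0,0,0,0,15,0,0,0,0,0,0,15,0,0,0,0,0,0,15,0,0,0,0,0,0,15,0,0,0,0,0,0]
}}

```text
t: 11.9
tcp_pos: [0.4974, -0.2075, 0.1249]
tool_rot: [0.073, 0.703, -0.073, 0.704]
force: [-5.7, 2.6, 20.5]
finger_gap: 0.281
```

```bash
python3 -c "
from go import *
plan((.4973,-.2073,.130))
s=snap('scene');cv2.imwrite('pics/s7.png',cv2.resize(s['image'][180:300,140:320,::-1],None,fx=4,fy=4))
s=snap('wrist','w7.png')"; python3 m.py | egrep 'cup|top|scene|-0.2'
```

```text
t 11.9 tcp [ 0.4974 -0.2075  0.1249] gap 24.0 F [-5.7  2.6 20.5] q [-0.6   0.57  1.75 -0.    0.83 -0.4 ]
R
 [[ 0.001  0.205  0.979]
 [-0.001  0.979 -0.205]
 [-1.    -0.001  0.001]]
shift tool mm [-5.1  0.1 -0.2] shift in target axes [-5.1  0.1 -0.2] rotvec deg [-0.    0.05  0.04]
top
scene
red [208.9 232.2] 25 [ 0.495 -0.217  0.154] min [ 0.483 -0.222  0.143] max [ 0.511 -0.21   0.176]
red [220.  251.8] 113 [ 0.506 -0.213  0.104] min [ 0.477 -0.22   0.09 ] max [ 0.515 -0.201  0.126]
cuprim 84 ((506.7750549316406, -207.91871643066406), (51.06865692138672, 32.55509567260742), 87.82482147216797) 0.1015445478616071 [223.32142857 252.57142857]
```

View pics/s7.png

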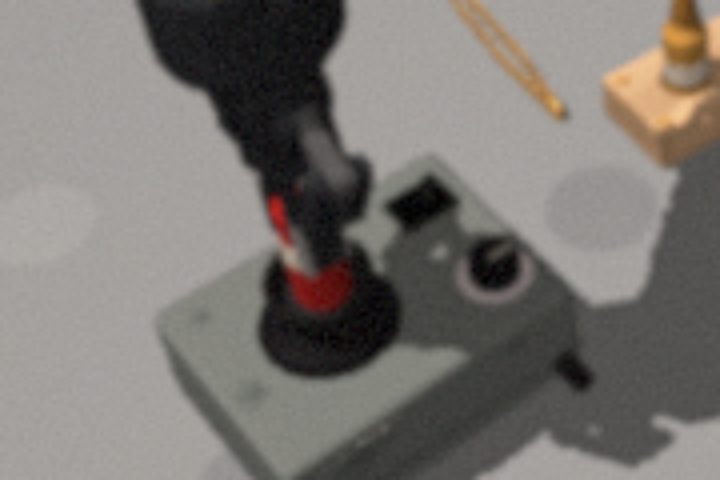

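View pics/w7.png

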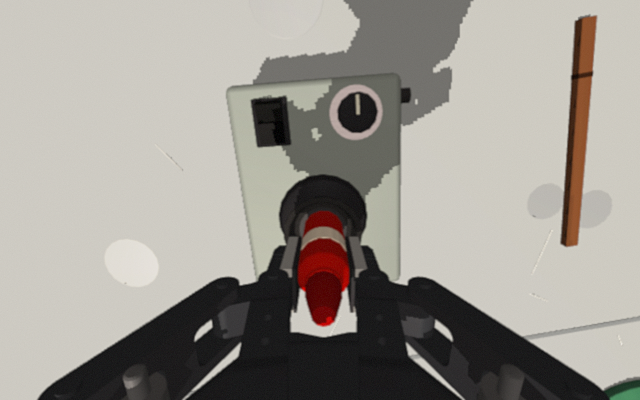

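The cup rim has sunk about 5–6 mm (106→101 mm), and the bottle is upright and centred in the cup. I'll hold it another 1.2 s, then lift.

{"api": "move_arm", "payload": {
  "deltas": [15,0,0,0,0,0,0,15,0,0,0,0,0,0,15,0,0,0,0,0,0,15,0,0,0,0,0,0,15,0,0,0,0,0,0,15,0,0,0,0,0,0,15,0,0,0,0,0,0,15,0,0,0,0,0,0,15,0,0,0,0,0,0,15,0,0,0,0,0,0]
}}

```text
t: 13.1
tcp_pos: [0.4975, -0.2075, 0.1249]
tool_rot: [0.073, 0.703, -0.073, 0.704]
force: [-4.3, 2.0, 20.9]
finger_gap: 0.276
```

{"api": "move_arm", "payload": {
  "deltas": [15,0,0,0,0,0,0,15,0,0,0,0,0,0,15,-3,0,0,0,0,0,15,-5,0,0,0,0,0,15,-10,0,0,0,0,0,15,-15,0,0,0,0,0,15,-25,0,0,0,0,0,15,-25,0,0,0,0,0,15,-25,0,0,0,0,0,15,-25,0,0,0,0,0]
}}

```text
t: 14.1
tcp_pos: [0.4976, -0.2075, 0.2563]
tool_rot: [0.073, 0.703, -0.073, 0.703]
force: [0.1, -0.3, -0.1]
finger_gap: 0.276
```

{"api": "move_arm", "payload": {
  "deltas": [15,-25,0,0,0,0,0,15,-25,0,0,0,0,0,15,-20,0,0,0,0,0,15,-15,0,0,0,0,0,15,-8,0,0,0,0,0,15,0,0,0,0,0,0]
}}

```text
t: 14.7
tcp_pos: [0.498, -0.2078, 0.3493]
tool_rot: [0.073, 0.703, -0.073, 0.704]
force: [-0.7, 0.1, 0.4]
finger_gap: 0.282
```

```bash
python3 -c "
from go import *
plan((.4973,-.2073,.35))
q=manip.sense()['q'];R=Ro.from_quat(manip.sense()['tool_rot'])
r=np.array([np.cos(q[0]),np.sin(q[0]),0]); ax=np.cross([0,0,-1],r); print('tilt-outward axis in tool',R.inv().apply(ax).round(3))
snap('scene','s8.png')"; python3 m.py | egrep 'cup|top|scene|-0.2'
```

```text
t 14.7 tcp [ 0.498  -0.2078  0.3493] gap 24.1 F [-0.7  0.1  0.4] q [-0.6   0.29  1.49  0.    1.36 -0.4 ]
R
 [[ 0.002  0.205  0.979]
 [-0.001  0.979 -0.205]
 [-1.    -0.001  0.002]]
shift tool mm [-0.7  0.3 -0.8] shift in target axes [-0.7  0.3 -0.8] rotvec deg [-0.    0.14  0.05]
tilt-outward axis in tool [-0.    -0.923 -0.385]
top
cuprim 88 ((501.5401611328125, -200.09783935546875), (33.25836181640625, 50.4232063293457), 56.72691345214844) 0.10572540610635173 [419.26136364 216.375     ]
scene
red [178.  126.9] 49 [ 0.499 -0.219  0.373] min [ 0.484 -0.225  0.362] max [ 0.516 -0.213  0.393]
red [192.7 152.6] 210 [ 0.507 -0.213  0.33 ] min [ 0.496 -0.221  0.317] max [ 0.512 -0.201  0.341]
cuprim 271 ((497.6612548828125, -207.98568725585938), (51.194156646728516, 49.80745315551758), 16.817413330078125) 0.10649099851674107 [218.70479705 246.57195572]
```

View pics/s8.png

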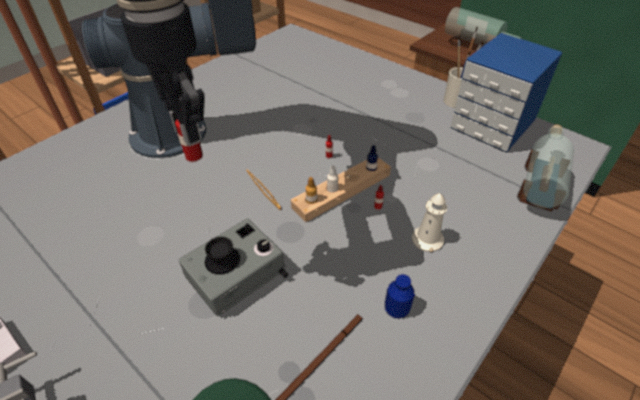

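The cup is back up (rim at 106.5 mm) and the bottle is still held upright, its body near (190,150). I'll move toward y≈0, clear of the lamp, then tip it outward.

{"api": "move_arm", "payload": {
  "deltas": [15,0,15,5,0,0,0,15,0,22,10,0,0,0,15,0,22,10,0,0,0,15,0,22,10,0,0,0,15,0,22,10,0,0,0,15,0,22,10,0,0,0,15,0,22,10,0,0,0,15,0,22,10,0,0,0,15,0,20,10,0,0,0,15,0,10,10,0,0,0]
}}

```text
t: 15.85
tcp_pos: [0.6318, -0.0293, 0.3473]
tool_rot: [0.073, 0.704, -0.072, 0.703]
force: [-0.3, -0.9, 0.3]
finger_gap: 0.284
```

```bash
python3 -c "
from go import *
plan((.6,0,.35))
q=manip.sense()['q'];R=Ro.from_quat(manip.sense()['tool_rot'])
r=np.array([np.cos(q[0]),np.sin(q[0]),0]); ax=np.cross([0,0,-1],r); print('tilt-outward axis in tool',R.inv().apply(ax).round(3))"
```

```text
t 15.85 tcp [ 0.6318 -0.0293  0.3473] gap 24.3 F [-0.3 -0.9  0.3] q [-0.22  0.44  1.26  0.    1.45 -0.02]
R
 [[-0.002  0.203  0.979]
 [ 0.001  0.979 -0.203]
 [-1.     0.001 -0.002]]
shift tool mm [ -2.6  22.2 -37.1] shift in target axes [ -2.7  22.2 -37.1] rotvec deg [-0.   -0.1  -0.06]
tilt-outward axis in tool [-0.001 -1.    -0.019]
```

{"api": "move_arm", "payload": {
  "deltas": [15,0,0,0,0,-4,0,15,0,0,0,0,-7,0,15,0,0,0,0,-7,0,15,0,0,0,0,-7,0,15,0,0,0,0,-7,0,15,0,0,0,0,-7,0,15,0,0,0,0,-4,0]
}}

```text
t: 16.55
tcp_pos: [0.6293, -0.0313, 0.3469]
tool_rot: [0.041, 0.397, -0.095, 0.912]
force: [-0.5, 0.3, -1.2]
finger_gap: 0.279
```

{"api": "move_arm", "payload": {
  "deltas": [15,0,0,0,0,-4,0,15,0,0,0,0,-7,0,15,0,0,0,0,-7,0,15,0,0,0,0,-6,0,15,0,0,0,0,-4,0,15,0,0,0,0,-2,0,15,0,0,0,0,0,0,15,0,0,0,0,0,0]
}}

```text
t: 17.35
tcp_pos: [0.6473, -0.0226, 0.4205]
tool_rot: [0.026, 0.25, -0.1, 0.963]
force: [-0.7, 0.5, -0.4]
finger_gap: 0.281
```

```bash
python3 -c "
from go import *
plan((.6,0,.35))
snap('scene','s9.png');snap('wrist','w9.png'); print(manip.sense()['qd'].round(3))"; python3 m.py | egrep 'cup|top|scene|red'
```

```text
t 17.35 tcp [ 0.6473 -0.0226  0.4205] gap 24.0 F [-0.7  0.5 -0.4] q [-0.21  0.16  1.92  0.89  0.   -0.89]
R
 [[ 0.855  0.205  0.476]
 [-0.179  0.979 -0.1  ]
 [-0.487  0.     0.874]]
shift tool mm [-10.2  12.4 -86.4] shift in target axes [ 70.5  12.4 -51. ] rotvec deg [ 2.000e-02  6.087e+01 -4.000e-02]
[-0.002  0.002  0.002  0.002 -0.    -0.003]
top
red [353.   91.6] 113 [ 0.669 -0.028  0.421] min [ 0.654 -0.038  0.41 ] max [ 0.68  -0.016  0.445]
red [272.9 178.4] 42 [0.599 0.148 0.054] min [0.592 0.141 0.043] max [0.609 0.156 0.068]
red [242.4 259.3] 45 [0.4   0.212 0.054] min [0.394 0.205 0.044] max [0.408 0.221 0.069]
cuprim 149 ((497.8995361328125, -206.79502868652344), (48.94908905029297, 48.75515365600586), 0.00025589668075554073) 0.10559232702655001 [423.38926174 219.16107383]
scene
red [342.3  59.5] 147 [ 0.623 -0.028  0.436] min [ 0.604 -0.034  0.424] max [ 0.637 -0.019  0.447]
red [365.9  85.5] 404 [ 0.668 -0.033  0.417] min [ 0.651 -0.043  0.398] max [ 0.683 -0.021  0.429]
red [328.8 142.9] 31 [0.403 0.209 0.048] min [0.399 0.203 0.038] max [0.408 0.214 0.062]
red [328.9 154.4] 17 [0.404 0.208 0.012] min [0.399 0.204 0.007] max [0.408 0.214 0.019]
red [379.4 192.4] 48 [0.604 0.144 0.051] min [0.599 0.14  0.038] max [0.608 0.148 0.066]
red [378.2 205.3] 23 [0.605 0.143 0.012] min [0.601 0.139 0.005] max [0.609 0.151 0.019]
cuprim 279 ((497.3397521972656, -208.26358032226562), (49.859683990478516, 50.18421936035156), 2.270601749420166) 0.10627299226466738 [218.81362007 246.60215054]
```

View pics/s9.png

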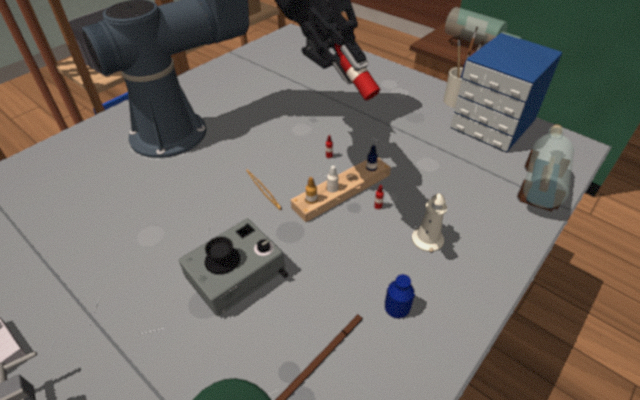

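View pics/w9.png

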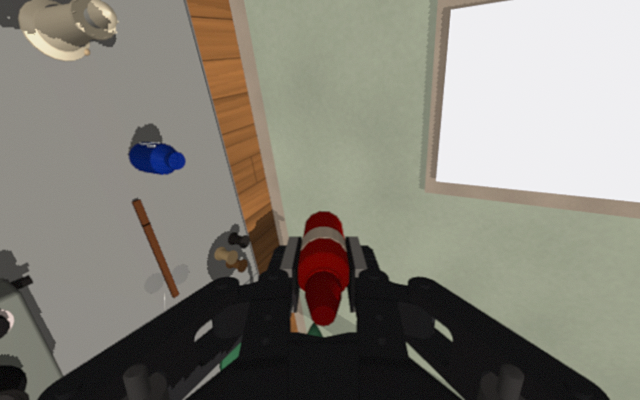

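The bottle is tipped about 61° and still gripped, but joint 5 is at its 0 limit. I'll move out and up to free it, then tip a little further.

{"api": "move_arm", "payload": {
  "deltas": [15,3,0,6,0,0,0,15,5,0,11,0,0,0,15,5,0,11,0,0,0,15,5,0,11,0,0,0,15,5,0,11,0,0,0,15,5,0,11,0,0,0,15,5,0,11,0,0,0,15,5,0,11,0,0,0,15,3,0,6,0,0,0,15,0,0,0,0,0,0]
}}

```text
t: 18.55
tcp_pos: [0.7195, -0.0394, 0.4735]
tool_rot: [0.026, 0.247, -0.097, 0.964]
force: [-0.1, -0.3, 0.2]
finger_gap: 0.276
```

```bash
python3 -c "
from go import *
plan((.6,0,.35))"
```

```text
t 18.55 tcp [ 0.7195 -0.0394  0.4735] gap 23.6 F [-0.1 -0.3  0.2] q [-0.21  0.2   1.7   0.08  0.17 -0.08]
R
 [[ 0.859  0.2    0.471]
 [-0.174  0.98  -0.099]
 [-0.481  0.003  0.877]]
shift tool mm [ -50.2   14.3 -168.4] shift in target axes [ 123.5   14.  -125.1] rotvec deg [ 0.2  61.25 -0.34]
```

Joint 5 is now at 0.17, away from its limit. Tipping 5° more and letting it settle.

{"api": "move_arm", "payload": {
  "deltas": [15,0,0,0,0,-1,0,15,0,0,0,0,-2,0,15,0,0,0,0,-1,0,15,0,0,0,0,-1,0,15,0,0,0,0,0,0,15,0,0,0,0,0,0,15,0,0,0,0,0,0,15,0,0,0,0,0,0,15,0,0,0,0,0,0,15,0,0,0,0,0,0]
}}

```text
t: 19.55
tcp_pos: [0.7192, -0.0384, 0.4735]
tool_rot: [0.023, 0.208, -0.097, 0.973]
force: [0.2, 1.0, -0.5]
finger_gap: 0.284
```

```bash
python3 -c "
from go import *
plan((.6,0,.35))
snap('scene','s10.png');snap('wrist','w10.png'); print(manip.sense()['qd'].round(3))"; python3 m.py | egrep 'cup|top|scene|red'
```

```text
t 19.55 tcp [ 0.7192 -0.0384  0.4735] gap 24.3 F [ 0.2  1.  -0.5] q [-0.21  0.21  1.75  0.49  0.04 -0.49]
R
 [[ 0.895  0.197  0.4  ]
 [-0.178  0.98  -0.084]
 [-0.409  0.004  0.912]]
shift tool mm [ -63.    13.6 -163.6] shift in target axes [ 123.5   13.  -124.5] rotvec deg [ 0.32 65.85 -0.5 ]
[-0.001 -0.     0.002  0.003 -0.    -0.002]
top
red [365.6  32.3] 129 [ 0.755 -0.045  0.455] min [ 0.733 -0.178 -0.747] max [ 1.491 -0.031  0.481]
red [272. 178.] 29 [0.599 0.15  0.056] min [0.591 0.144 0.042] max [0.61  0.156 0.069]
red [242.4 259.3] 45 [0.4   0.212 0.054] min [0.394 0.205 0.045] max [0.408 0.221 0.069]
cuprim 151 ((497.7278747558594, -206.8619842529297), (48.83534622192383, 48.38327407836914), 0.7606551051139832) 0.10594339110824064 [423.33774834 219.24503311]
scene
red [382.8  41.4] 252 [ 0.693 -0.042  0.488] min [ 0.672 -0.049  0.475] max [ 0.71  -0.032  0.499]
red [412.4  69.5] 610 [ 0.739 -0.047  0.47 ] min [ 0.216 -0.057 -0.088] max [0.755 0.973 0.483]
red [328.8 143. ] 32 [0.403 0.209 0.048] min [0.399 0.203 0.038] max [0.408 0.215 0.063]
red [328.8 154.5] 18 [0.404 0.208 0.012] min [0.399 0.204 0.005] max [0.407 0.216 0.017]
red [379.3 193.2] 43 [0.604 0.143 0.049] min [0.599 0.137 0.039] max [0.609 0.149 0.066]
red [378.  205.4] 22 [0.605 0.142 0.012] min [0.599 0.138 0.008] max [0.609 0.149 0.02 ]
cuprim 273 ((497.19000244140625, -207.84390258789062), (50.01448440551758, 52.14924621582031), 79.17828369140625) 0.10651973662437468 [218.72161172 246.4981685 ]
```

View pics/s10.png

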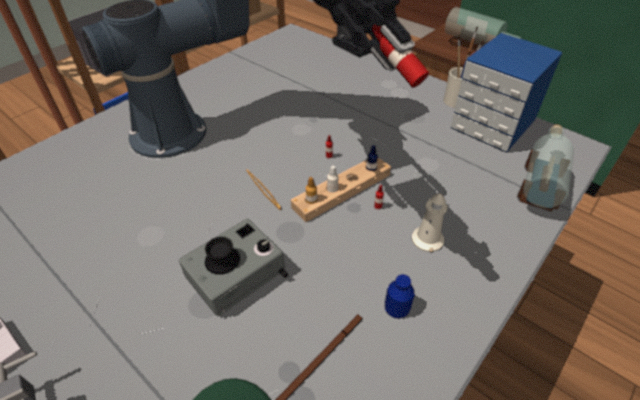

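The tool is tipped 66°, and the bottle's measured points agree at about 68°. Heights run from roughly 0.46 to 0.50 m, the joints are still, and the bystanders look unmoved. Handing in.

```bash
python3 -c "
from station import job
print(job.sign_off())"
```

```text
the job is handed in; nothing more can be done
None
```

The job is handed in and every step was carried out; the sign-off gives no verdict. It took about 20 s of the 51 s allowed.

- **Rack:** I drew the red bottle out of the rack hole beside the navy one, closing the fingers across the rack.
- **Mixer:** I set it upright in the mixer cup and pressed to the stop at about 21 N. I held it there for about 2.4 s, and the rim was seen about 5 mm lower, with the cup on its stop (depressed by 6 mm at full travel).
- **Finish:** I lifted it away, moved it clear, and tipped it. It is still in the gripper at the 70 N setting.

**Last checks:**
- The tool was tipped 66°, and the bottle's measured points gave about 68°.
- The bottle was about 0.46–0.50 m above the desk, and the joints were still.
- The cup rim was back at its starting height of about 106 mm.
- The other paints, poison bottle, lighthouse, tweezers and keel strip looked unmoved in the pictures, though I did not measure their positions again.

**What went less cleanly:**
- During the first tip, joint 5 reached its lower limit, so the arm drifted. I moved outward and up before tipping further, and it ended just inside its range at 0.04 rad.
- While pressing, there was also a sideways force of about 6 N at the wrist, but the bottle stayed centred and upright.

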